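# Fetch a flat packing shim out of its tray and seat it on a mounting foot

## Robot

A 6-joint arm with a two-finger parallel gripper is mounted at the origin on a cart in front of the work surface, level with it; the furniture and walls round the work are solid. World frame = base frame: x ahead of the robot, y to its left, z up, the work surface at z = 0. Lengths are in m, angles in rad, forces in N, time in s.
With the tool pointing down it reaches from about 0.35 to 0.975 m from the base axis. Payload 7.1 kg.
Tool frame: the origin (TCP) lies at the very end of the fingers, on their centre line; the grasp point (between the pads) lies 19 mm behind it; z points along the fingers, y is the line along which they close (so a half turn about z gives the same grasp; the last joint's range is limited). The gripper opens to 88 mm and grips with 3 to 60 N. Pads are 20 mm wide; open, the fingers measure 115 mm over their backs; the gripper's body (75 mm by 178 mm) begins 61 mm behind the grasp point.
Start: joints at [-1.346, 0.423, 1.63, -0, 1.089, -0.019], TCP at [0.151, -0.606, 0.223] pointing down, gripper open.
Joint ranges: [-3, 3], [-0.9, 2.11], [0.09, 2.58], [-1.31, 4.45], [0.11, 2.69], [-2.54, 2.54]. Speed limits (rad/s): [2.39, 2.39, 3.01, 3.14, 3.14, 3.14].

## Interface

Orientations are given as a unit quaternion [x, y, z, w].
In Python, from station import manip gives the robot as it stands. The module is installed in compiled form; this text tells all that it offers.
- The arm moves only by the shell command python3 -m handwheel 'ROWS'. ROWS is JSON, a list of rows, each a list of 7 numbers: the finger opening in mm, from 0 to 87.8, then the shift along the tool's x, y, z in units of 40 mm (1.0 is 40 mm), then the turn, a rotation vector about the tool's x, y, z in units of 6 degrees (1.0 is 6 degrees). A call has 1 to 5 rows; each row is the pose to reach, as a shift and turn from the pose commanded when the call began, along the tool's axes at that moment; what a row does not reach only later rows make up. A row lasts 1/12 s, in which the tool goes at most 41.7 mm and 7.16 degrees, less where a joint would pass 70% of its speed; a pose out of reach is approached as far as the arm can. A call with a gripper value outside its range is refused whole. The fingers move at their own pace and stop on an object; the grip force is fixed at half the most. Time passes only in rows, so rows that repeat a pose let the fingers close. It gives the time, the measured TCP pose, the force, the opening and the grip force at its end, in the units of the state.
- manip.state(): the state, without advancing time (a new reading comes with each control period).
- manip.camera(name): name is "scene" or "top" or "wrist"; returns the picture (400x640x3 uint8, blue, green, red); there is no depth.
- manip.camera_model(name): a dict with "vertical_fov" (degrees; the focal length in pixels is half the picture's height over the tangent of half this angle, whatever the lens; pixels are square), "cx", "cy" (the principal point, pixels), "rvec" (rotation vector, rad) and "tvec" (3), from world to camera coordinates, as OpenCV has them. Camera axes: x right, y down, z forward; pixel columns grow to the right and rows downward; lengths in m; the calibration is good to about 2 mm. A picture is of the moment at which its call begins: read the wrist's pose just before it. camera_model takes no time and is no camera call; for the wrist camera it gives the pose at the moment of the call.
- manip.sign_off(): hands the job in; it is judged then, once.
The state is a dict: "t": time; "joints": joint angles; "qvel": joint speeds; "joint_torque": joint torques, N m; "position": TCP position; "eef_rot": TCP orientation; "wrist_force": force on the tool from outside, world axes, zero at the start; "ft_torque": the same for the moment, N m; "opening": opening from 0.0 (shut) to 1.0 (fully open); "grasp_force": force on a finger pad.
Only numpy, scipy, OpenCV 4.12 (cv2) and the standard library are available. Lean on these libraries where they do the work, as an engineer would, in place of code of your own. Each camera call takes 0.05 s, during which the arm holds its last target. There are 200 camera calls.

## Task

Pressing on the flat steel shim with a fingertip, slide it along its tray until it sticks out over the open front edge far enough to be gripped by its two sides. Grip it, draw it forward clear of the two spring clips and lift it away, lay it flat on the pad of the cast mounting foot between the two side lips, and push it back until it touches the stop. Go gently: press and push with no more than about 30 N, do not drop the shim, and leave the tools lying around alone.

Things in the scene. Friction and masses are not known exactly. Their poses are not given: they have to be found in the camera images.
- shim: flat plain bright steel plate, 110 x 60 x 3 mm, about 0.155 kg (varies), loose. Origin at the centre of its underside, x along the length, y along the width, z up. Smooth: pressed fingertips hold it better than the waxed tray floor. It starts flat in the tray's channel, wholly inside, its near end 3 to 20 mm behind the open edge, both long edges under the spring clips.
- tray: fixed wooden block 150 (x) x 94 (y) x 45 mm high with a channel on top: floor 45 mm above the bench, 66 mm wide between two 9 mm high rails, a 9 mm bar across the far end, open at the near end. Origin at the centre of the underside; -x points out of the open end (towards the robot). Closed fingers fit in the channel, but no finger between shim and rail.
- tray_edge (a point): middle of the open edge of the tray's floor, 75 mm in front of its origin, 45 mm above the bench; axes as the tray. The near face is sheer. Two steel clips on the rails, 57 to 73 mm behind it (+x), press 2.5 N each on the shim's long edges: 46 mm free between them, tops 13 mm above the floor. Sliding the shim by its top takes a press of 8 N or more; 12 to 20 N is sure.
- foot: fixed dark cast-iron mounting foot: base plate 10 mm high (x -30 to +70 mm, 120 mm wide) with bolt heads 16.5 mm high; on it a pedestal with a flat pad, 45 mm above the bench, 84 mm wide, from x = -35 mm to the stop, a bar 11 mm higher than the pad. Origin at the underside, 35 mm in front of the stop's face; -x points to the open side (towards the robot).
- foot_seat (a point): middle of the stop's face at pad height (45 mm), axes as the foot. Two lips, 8 mm high and 68 mm apart, flank the 29 mm of pad before the stop. A seated shim's centre lies 55 mm in front (-x); its near 40 mm stick out over the pad's near end, so fingers on its two sides pass in front of the pedestal.
- hex_keys: folding hex-key set, 39 x 96 x 30 mm, loose bystander, origin at the centre of the underside
- pliers: pliers lying flat, 54 x 171 x 13 mm, loose bystander, origin at the centre of the underside
- offcut_block: small wooden block, 44 x 62 x 44 mm, loose bystander, origin at the centre of the underside
There are look-alikes about, which are no part of the job. Of the things like the shim, leave any that is green or yellow; of the rest the larger one is meant.

How it is judged:
By the outcome, as a careful person would: the job done as asked, in the order asked, and still so for the second after the job is handed in, with the robot touching nothing.
It also fails if it takes over 64 s, if anything falls off the work surface, if the arm or the gripper's body presses on something with over 40 N, if the wrist force passes 120 N, or if a joint passes its speed limit or range.

## Working session

There is one attempt and no reset: what is moved stays moved. The work goes in short steps, Python scripts to look and compute and a shell command to move; the robot and the scene stay as the last step left them, time stands still between calls to the robot, and variables do not carry over. Pictures are saved under pics/ and viewed, at most 10 in all, crops included, and the job is handed in when it is done.

```bash
mkdir -p pics
cat > h.py <<'E'
import numpy as np, cv2
from station import manip
from scipy.spatial.transform import Rotation as R
def model(n):
    m=manip.camera_model(n); f=200/np.tan(np.radians(m["vertical_fov"])/2)
    K=np.array([[f,0,m["cx"]],[0,f,m["cy"]],[0,0,1.]])
    Rm=cv2.Rodrigues(np.array(m["rvec"],float))[0]; t=np.array(m["tvec"],float).ravel()
    return K,Rm,t
def ray(M,p):
    K,Rm,t=M; d=Rm.T@np.linalg.solve(K,[p[0],p[1],1.]); return -Rm.T@t,d/np.linalg.norm(d)
def onplane(M,p,z):
    c,d=ray(M,p); return c+d*(z-c[2])/d[2]
def tri(Ms,ps):
    A=np.zeros((3,3));b=np.zeros(3);L=[]
    for M,p in zip(Ms,ps):
        c,d=ray(M,p);P=np.eye(3)-np.outer(d,d);A+=P;b+=P@c;L.append((c,P))
    x=np.linalg.solve(A,b); return x,[np.linalg.norm(P@(x-c)) for c,P in L]
def proj(M,X):
    K,Rm,t=M; q=K@(Rm@np.asarray(X,float)+t); return q[:2]/q[2]
E
python3 - <<'E'
from h import *
np.set_printoptions(precision=4,suppress=True)
s=manip.state(); print(s)
for n in("scene","top"):
    M=model(n); print(n,M[0][0,0],M[0][:2,2],-M[1].T@M[2]); im=manip.camera(n); cv2.imwrite(f"pics/{n}0.png",im)
print(manip.camera_model("scene"))
E
```

```text
{'t': 0.0, 'joints': array([-1.346 ,  0.4238,  1.6307,  0.0001,  1.0886, -0.019 ]), 'qvel': array([-0.0018, -0.0004, -0.    , -0.0005,  0.0004,  0.0016]), 'joint_torque': array([  0.0012, -54.4618, -27.3667,   0.0643,   0.0226,  -0.0001]), 'position': array([ 0.1508, -0.606 ,  0.2219]), 'eef_rot': array([ 0.9926,  0.1216, -0.0001, -0.0008]), 'wrist_force': array([-0.1429,  0.2194, -0.2713]), 'ft_torque': array([-0.0197, -0.0282, -0.0047]), 'grasp_force': 0.0, 'opening': 1.0022839635678322}
scene 513.4493615421503 [317.7727 197.9019] [-0.0039  0.7435  0.8278]
top 467.7028375876364 [322.1595 197.746 ] [ 0.4275 -0.0588  1.0947]
{'vertical_fov': 42.56405058448803, 'cx': 317.77274238328795, 'cy': 197.9019027048716, 'rvec': array([ 0.7774, -2.4851,  1.2177]), 'tvec': array([0.424 , 0.2787, 0.9902])}
```

View pics/top0.png

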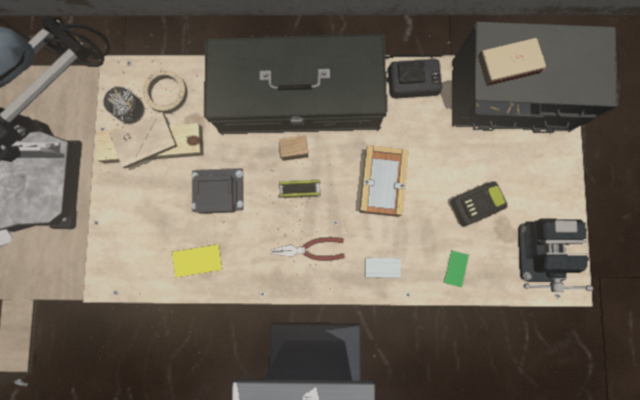

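View pics/scene0.png

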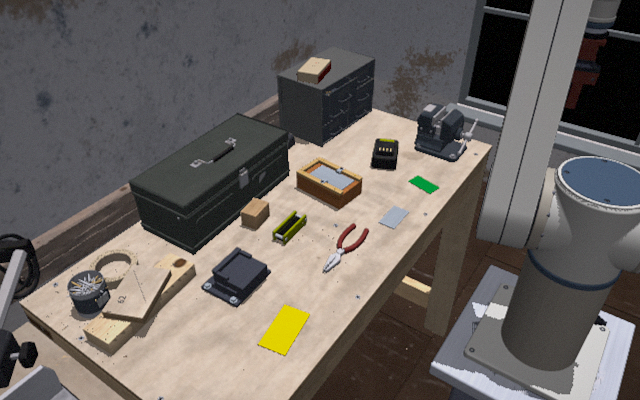

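Robot is at the bottom of the top view; up is +x and left is +y. Candidates for the shim, in top-view pixels:
- Plate in the tray (384,182).
- Small grey plate on the bench (383,268).
- Green plate (457,268) and yellow plate (197,260), both excluded by colour.

The larger grey one, in the tray, should be the target. The foot is at (217,190). I'll make a close crop and rough measurements.

Run:
```python
from h import *
np.set_printoptions(precision=4,suppress=True)
t=cv2.imread("pics/top0.png"); s=cv2.imread("pics/scene0.png")
def crop(i,x,y,w,h): return cv2.resize(i[y:y+h,x:x+w],(400,300),interpolation=cv2.INTER_CUBIC)
cv2.imwrite("pics/crop1.png",np.vstack([np.hstack([crop(t,334,142,100,75),crop(s,290,150,80,60)]),np.hstack([crop(t,167,152,100,75),crop(s,195,240,80,60)])]))
M=model("top")
for n,p,z in(("tray shim c",(384,182),.048),("small",(383,268),.003),("foot",(217,190),.045),("hex",(300,188),.03),("pliers",(310,250),.01),("block",(293,148),.044)): print(n,onplane(M,p,z))
```

```text
tray shim c [ 0.6005 -0.1802  0.048 ]
small [ 0.4072 -0.1812  0.003 ]
foot [0.5807 0.1991 0.045 ]
hex [0.5885 0.011  0.03  ]
pliers [ 0.4471 -0.0128  0.01  ]
block [0.6794 0.0274 0.044 ]
```

View pics/crop1.png

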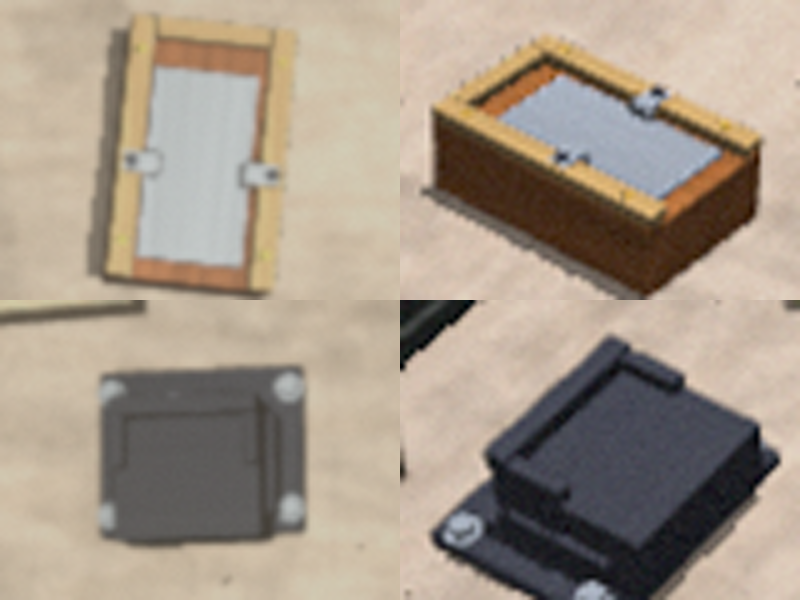

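The close crop confirms a bright plate lying between clips in the open-fronted tray (tray yaw about −5°). The foot has its stop on the far side and is yawed slightly positive. Next I'll move the wrist camera above the tray.

```bash
cat > go.py <<'E'
import sys
from h import *
def down(yaw): # tool x at yaw, z down
    y=np.radians(yaw); return R.from_matrix(np.array([[np.cos(y),np.sin(y),0],[np.sin(y),-np.cos(y),0],[0,0,-1.]]))
def units(p,yaw,s=None):
    s=s or manip.state(); r=R.from_quat(s["eef_rot"])
    return np.round(np.r_[r.inv().apply(np.array(p)-s["position"])/.04,np.degrees((r.inv()*down(yaw)).as_rotvec())/6],3)
if __name__=="__main__":
    a=list(map(float,sys.argv[1:])); s=manip.state()
    print(s["t"],np.round(s["position"],4),"yaw",np.round(R.from_quat(s["eef_rot"]).as_matrix()[:,0],3),"F",np.round(s["wrist_force"],1),"->",units(a[:3],a[3],s))
E
python3 go.py .5 -.17 .3 -5
python3 - <<'E'
from h import *
s=manip.state(); M=model("wrist"); r=R.from_quat(s["eef_rot"])
print(M[0][0,0],r.inv().apply(-M[1].T@M[2]-s["position"]), r.inv().apply(M[1][2]))
E
```

```text
0.1 [ 0.1508 -0.606   0.222 ] yaw [0.97  0.241 0.   ] F [-1.2 -0.1  0.1] -> [ 1.1104e+01 -8.4730e+00 -1.9380e+00 -1.4000e-02  2.0000e-03  3.1610e+00]
333.5219033465766 [ 0.07441611  0.00021616 -0.16150612] [-0.27157649  0.00107133  0.96241626]
```

```bash
python3 -m handwheel '[[87,0.86,-0.52,-0.03,0,0,0],[87,1.73,-1.03,-0.06,0,0,0],[87,2.59,-1.55,-0.09,0,0,0],[87,3.46,-2.07,-0.12,0,0,0],[87,4.32,-2.58,-0.15,0,0,0]]'
python3 -m handwheel '[[60,0.86,-0.52,-0.03,0,0,0],[60,1.73,-1.03,-0.06,0,0,0],[60,2.59,-1.55,-0.09,0,0,0],[60,3.46,-2.07,-0.12,0,0,0],[60,4.32,-2.58,-0.15,0,0,0]]'
python3 -m handwheel '[[30,0.86,-0.52,-0.03,0,0,0.6],[0,1.73,-1.03,-0.06,0,0,1.2],[0,2.59,-1.55,-0.09,0,0,1.9],[0,3.46,-2.07,-0.12,0,0,2.5],[0,4.32,-2.58,-0.15,0,0,3.16]]'
python3 -m handwheel '[[0,0,0,0,0,0,0],[0,0,0,0,0,0,0],[0,0,0,0,0,0,0]]'
cat > snap.py <<'E'
import sys,pickle
from h import *
n=sys.argv[1]; M=model("wrist"); s=manip.state(); im=manip.camera("wrist")
cv2.imwrite(f"pics/{n}.png",im); pickle.dump((M,s),open(f"pics/{n}.pkl","wb")); print(s["t"],s["position"],s["qvel"].round(3))
E
python3 snap.py w1; python3 go.py .5 -.17 .24 -5
```

```text
t: 0.52
position: [0.2944, -0.4629, 0.2284]
eef_rot: [0.993, 0.121, -0.0, -0.0]
wrist_force: [0.2, 0.1, 0.0]
opening: 0.992
grasp_force: 0.0
t: 0.93
position: [0.4374, -0.3209, 0.2346]
eef_rot: [0.993, 0.122, -0.0, -0.0]
wrist_force: [0.8, -0.3, -0.2]
opening: 0.69
grasp_force: 0.0
t: 1.35
position: [0.5802, -0.179, 0.2405]
eef_rot: [0.999, -0.045, -0.0, -0.0]
wrist_force: [0.1, 0.4, -0.1]
opening: 0.341
grasp_force: 0.0
t: 1.6
position: [0.5785, -0.1808, 0.2401]
eef_rot: [0.999, -0.043, -0.001, -0.0]
wrist_force: [-0.2, 0.1, -0.4]
opening: 0.115
grasp_force: 0.0
1.6 [ 0.57854903 -0.18082014  0.24007052] [-0.028 -0.008  0.011  0.001 -0.001  0.004]
1.65 [ 0.5783 -0.1814  0.2402] yaw [ 0.996 -0.087 -0.001] F [-0.  -0.2  0.3] -> [-1.974 -0.115  0.008  0.     0.012  0.004]
```

View pics/w1.png

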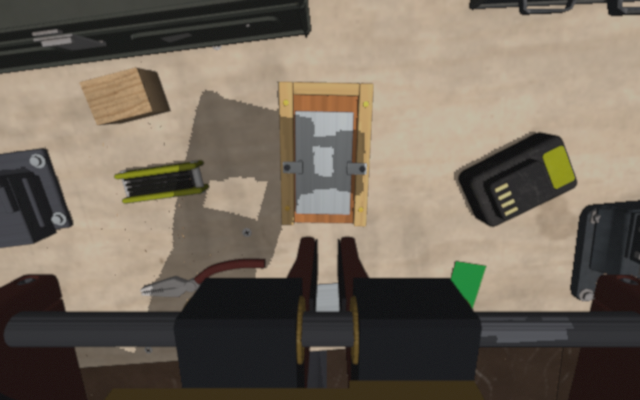

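The wrist view shows the tray at columns 280–373, rows 82–225. The near floor edge is about row 223, the shim spans rows 111–214 at columns 295–354, and the clips are at (292,168) and (356,168). I'll take a second view from a different place, then measure.

```bash
python3 -m handwheel '[[0,-0.5,0,0,0,0,0],[0,-1,0,0.4,0,0,0],[0,-1.2,0,0.8,0,0,0],[0,-1.2,0,0.8,0,0,0],[0,-1.2,0,0.8,0,0,0]]' | head -2
python3 snap.py w2
cat > edges.py <<'E'
from h import *
import pickle,sys
def load(n): return pickle.load(open(f"pics/{n}.pkl","rb"))[0], cv2.imread(f"pics/{n}.png")
def stats(n,box):
    M,im=load(n); x,y,w,h=box; hsv=cv2.cvtColor(im,cv2.COLOR_BGR2HSV)
    return hsv[y:y+h,x:x+w]
E
python3 - <<'E'
from edges import *
# project prior to find tray box in w2; print colour profile along the tray centre column
for n in("w1","w2"):
    M,im=load(n); hsv=cv2.cvtColor(im,cv2.COLOR_BGR2HSV)
    print(n)
    for y0 in (.0,):
        for x in np.arange(.50,.69,.006):
            u,v=proj(M,[x,-.18-(x-.6)*.09,.046]); u,v=int(round(u)),int(round(v))
            if 0<=v<400: print(round(x,3),(u,v),hsv[v,u].tolist(),end=" ")
    print()
    v0=int(proj(M,[.56,-.18,.05])[1])
    print(v0,[ (u,*hsv[v0,u].tolist()) for u in range(265,390,3)])
E
```

```text
t: 2.07
position: [0.5302, -0.1777, 0.2085]
2.0667 [ 0.5302008  -0.17770756  0.20851595] [ 0.012 -0.003 -0.05   0.001  0.003  0.004]
w1
0.5 (324, 248) [17, 50, 195] 0.506 (324, 243) [17, 49, 194] 0.512 (324, 239) [17, 50, 194] 0.518 (324, 234) [17, 51, 195] 0.524 (324, 229) [17, 53, 193] 0.53 (324, 224) [17, 52, 190] 0.536 (324, 219) [13, 154, 159] 0.542 (324, 213) [10, 25, 150] 0.548 (324, 208) [100, 9, 166] 0.554 (324, 203) [95, 9, 166] 0.56 (324, 198) [95, 9, 168] 0.566 (324, 192) [96, 8, 168] 0.572 (324, 187) [100, 8, 98] 0.578 (324, 182) [100, 8, 99] 0.584 (324, 176) [105, 7, 142] 0.59 (324, 171) [95, 9, 172] 0.596 (324, 165) [105, 9, 174] 0.602 (324, 160) [95, 9, 174] 0.608 (324, 154) [100, 9, 175] 0.614 (324, 148) [103, 10, 171] 0.62 (324, 142) [98, 10, 104] 0.626 (324, 137) [100, 7, 116] 0.632 (324, 131) [99, 10, 180] 0.638 (324, 125) [96, 7, 180] 0.644 (324, 119) [100, 8, 182] 0.65 (324, 113) [100, 4, 177] 0.656 (324, 107) [13, 154, 149] 0.662 (324, 100) [13, 156, 149] 0.668 (324, 94) [18, 119, 150] 0.674 (325, 88) [18, 115, 193] 0.68 (325, 82) [19, 77, 170] 0.686 (325, 75) 
[... 1983 characters left out ...]
10, 111), (286, 19, 111, 110), (289, 12, 119, 86), (292, 105, 5, 98), (295, 100, 8, 99), (298, 100, 8, 96), (301, 98, 11, 97), (304, 105, 10, 98), (307, 100, 8, 96), (310, 100, 8, 99), (313, 100, 8, 98), (316, 98, 8, 129), (319, 99, 10, 173), (322, 102, 7, 171), (325, 96, 7, 173), (328, 100, 9, 173), (331, 105, 9, 174), (334, 100, 9, 170), (337, 100, 9, 174), (340, 98, 9, 117), (343, 100, 8, 98), (346, 98, 10, 99), (349, 90, 5, 99), (352, 12, 78, 82), (355, 13, 147, 85), (358, 18, 114, 103), (361, 18, 110, 116), (364, 18, 111, 115), (367, 18, 112, 112), (370, 17, 102, 117), (373, 17, 52, 186), (376, 17, 53, 189), (379, 16, 53, 188), (382, 16, 52, 188), (385, 16, 52, 190), (388, 16, 53, 189)]
```

View pics/w2.png

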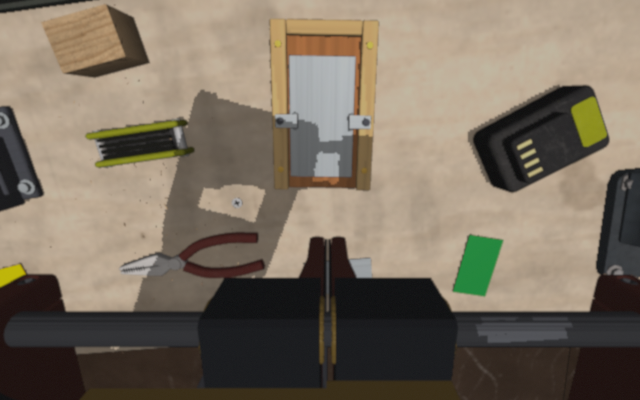

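The second view has the tray at columns 272–378, rows 18–188, with the shim's near end at about row 177 and the floor edge about row 186. Saturation separates shim, wood and bench cleanly, so I'll fit lines and triangulate the corners.

```bash
cat > tray.py <<'E'
from edges import *
def fit(pts): 
    l=cv2.fitLine(np.float32(pts),cv2.DIST_HUBER,0,.01,.01).ravel(); return l
def cross(a,b):
    A=np.array([[a[0],-b[0]],[a[1],-b[1]]]); k=np.linalg.solve(A,[b[2]-a[2],b[3]-a[3]]); return np.array([a[2]+k[0]*a[0],a[3]+k[0]*a[1]])
def sides(mask,trim=.12):
    ys,xs=np.nonzero(mask); x0,x1,y0,y1=xs.min(),xs.max(),ys.min(),ys.max()
    L,Rr,T,B=[],[],[],[]
    for v in range(int(y0+trim*(y1-y0)),int(y1-trim*(y1-y0))):
        q=np.nonzero(mask[v])[0]
        if len(q): L.append((q[0]-.5,v)); Rr.append((q[-1]+.5,v))
    for u in range(int(x0+.2*(x1-x0)),int(x1-.2*(x1-x0))):
        q=np.nonzero(mask[:,u])[0]
        if len(q): T.append((u,q[0]-.5)); B.append((u,q[-1]+.5))
    return L,Rr,T,B
def corners(mask,drop=None):
    S=list(sides(mask))
    if drop: S[0]=[p for p in S[0] if not drop[0]<p[1]<drop[1]]; S[1]=[p for p in S[1] if not drop[0]<p[1]<drop[1]]
    l,r,t,b=map(fit,S); return np.array([cross(l,b),cross(r,b),cross(r,t),cross(l,t)]) # near-left,near-right,far-right,far-left
def biggest(m,seed):
    n,lab=cv2.connectedComponents(m.astype(np.uint8)); return lab==lab[seed[1],seed[0]]
def shim(M,im,c):
    S=cv2.cvtColor(im,cv2.COLOR_BGR2HSV)[...,1].astype(int); S=cv2.blur(S.astype(np.float32),(1,1))
    return biggest(S<30,c)
E
python3 - <<'E'
from tray import *
np.set_printoptions(precision=4,suppress=True)
C=[];Tc=[];Ms=[];G=[]
for n in("w1","w2"):
    M,im=load(n); Ms.append(M); c=proj(M,[.59,-.18,.048]).astype(int)
    hsv=cv2.cvtColor(im,cv2.COLOR_BGR2HSV).astype(int); H,S=hsv[...,0],hsv[...,1]
    m=biggest(S<45,tuple(c)); clip=proj(M,[.595,-.18,.056])[1]
    k=corners(m,(clip-16,clip+16)); C.append(k)
    w=cv2.morphologyEx(((S>80)|m).astype(np.uint8),cv2.MORPH_OPEN,np.ones((5,5))); w=biggest(w,tuple(c)); t=corners(w); Tc.append(t)
    fl=cv2.morphologyEx(((S>80)&(H<15)).astype(np.uint8),cv2.MORPH_OPEN,np.ones((3,3)))
    # rail screw holes
    print(n,"shim px",k.round(1).tolist(),"tray px",t.round(1).tolist())
    for z,kk in((.048,k),(.045,t[:2]),(.054,t)):
        P=np.array([onplane(M,p,z) for p in kk]); print(z,P[:,:2].tolist())
for i in range(4): print("shim",*tri(Ms,[C[0][i],C[1][i]]))
for i in range(4): print("tray",*tri(Ms,[Tc[0][i],Tc[1][i]]))
E
```

```text
w1 shim px [[295.79998779296875, 213.5], [348.79998779296875, 213.5], [353.20001220703125, 111.5], [294.20001220703125, 111.5]] tray px [[281.29998779296875, 222.5], [365.29998779296875, 222.5], [373.20001220703125, 83.30000305175781], [278.20001220703125, 80.9000015258789]]
0.048 [[0.5451608647614992, -0.14344354814064], [0.5401726422937976, -0.2021687590637215], [0.6487228955742594, -0.2139130489721261], [0.6538067753515613, -0.1538993595017497]]
0.045 [[0.5350501508489967, -0.1255850621213992], [0.5270176057954159, -0.2201256651540305]]
0.054 [[0.5380279826274044, -0.12714446397711893], [0.5301982512234078, -0.21929801227092952], [0.6737398423101671, -0.23470430846715046], [0.6838163526726576, -0.14204661849705408]]
w2 shim px [[290.0, 175.3000030517578], [350.79998779296875, 176.8000030517578], [355.29998779296875, 55.5], [288.20001220703125, 55.5]] tray px [[274.20001220703125, 186.10000610351562], [369.1000061035156, 187.8000030517578], [378.79998779296875, 20.200000762939453], [268.70001220703125, 17.899999618530273]]
0.048 [[0.5460293893185236, -0.14295865330924243], [0.53932
[... 520 characters left out ...]
025  0.0408] [np.float64(2.9759499216138508e-05), np.float64(2.975949921616191e-05)]
shim [ 0.6487 -0.2139  0.0463] [np.float64(0.00011625316093003072), np.float64(0.00011625316093004342)]
shim [ 0.6538 -0.154   0.0476] [np.float64(0.000127544845584145), np.float64(0.00012754484558412962)]
tray [ 0.5378 -0.127   0.0533] [np.float64(1.7966390844989447e-05), np.float64(1.796639084500889e-05)]
tray [ 0.5236 -0.2209  0.0351] [np.float64(9.72302931602338e-05), np.float64(9.723029316018884e-05)]
tray [ 0.6738 -0.2349  0.0535] [np.float64(9.372111282145553e-05), np.float64(9.372111282135812e-05)]
tray [ 0.6839 -0.1417  0.0527] [np.float64(0.00014280726445250246), np.float64(0.00014280726445250672)]
```

Measurements agree with the text:
- Shim top at z ≈ 0.0475, size 109×59 mm, yaw ≈ −6°.
- Rails at z ≈ 0.053, tray length 149 mm.
- Shim centre (0.597, −0.178), with its near end about 12 mm behind the edge, whose middle is at (0.530, −0.173).

Next I'll bring the closed fingers over a point 62 mm behind the edge, on the tray's centre line.

```bash
python3 go.py .5917 -.1792 .075 -6
```

```text
2.1167 [ 0.5315 -0.1778  0.2093] yaw [ 0.996 -0.088  0.001] F [ 0.1 -0.  -0.5] -> [ 1.500e+00 -1.000e-01  3.359e+00  2.000e-03 -6.000e-03  1.540e-01]
```

```bash
python3 -m handwheel '[[0,0.5,-0.03,0.7,0,0,0.05],[0,1,-0.07,1.4,0,0,0.1],[0,1.5,-0.1,2.1,0,0,0.15],[0,1.5,-0.1,2.9,0,0,0.15],[0,1.5,-0.1,3.36,0,0,0.15]]'>/dev/null
python3 -m handwheel '[[0,0,0,0,0,0,0],[0,0,0,0,0,0,0],[0,0,0.0,0.0,0,0,0]]' 
python3 go.py .5917 -.1792 .055 -6; python3 snap.py w3
```

```text
t: 2.78
position: [0.593, -0.1787, 0.076]
eef_rot: [0.999, -0.052, 0.001, 0.0]
wrist_force: [-0.5, -0.2, 0.4]
opening: 0.008
grasp_force: 0.0
2.7833 [ 0.593  -0.1787  0.076 ] yaw [ 0.995 -0.103  0.003] F [-0.5 -0.2  0.4] -> [-0.033  0.016  0.525  0.005 -0.026  0.016]
2.7833 [ 0.59303282 -0.1786658   0.07599456] [ 0.    -0.021  0.     0.001 -0.006  0.002]
```

View pics/w3.png

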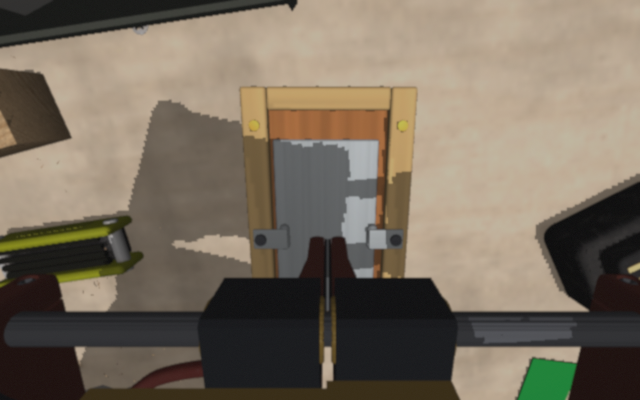

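The fingers are centred between the clips: clip inner ends at columns 289 and 368 (row 238), fingertips at column 328. Now I'll descend gently.

```bash
python3 -m handwheel '[[0,0,0,0.25,0,0,0],[0,0,0,0.45,0,0,0],[0,0,0,0.6,0,0,0],[0,0,0,0.6,0,0,0],[0,0,0,0.6,0,0,0]]'|egrep 'pos|force'
python3 -m handwheel '[[0,0,0,0.02,0,0,0],[0,0,0,0.04,0,0,0],[0,0,0,0.06,0,0,0],[0,0,0,0.06,0,0,0],[0,0,0,0.06,0,0,0]]' |egrep 'pos|force'
```

```text
position: [0.5911, -0.1778, 0.0497]
wrist_force: [0.4, 0.7, -1.1]
grasp_force: 0.0
position: [0.5918, -0.178, 0.0484]
wrist_force: [-0.9, 0.0, 4.1]
grasp_force: 2.3
```

Contact is at z ≈ 0.048, matching the measurement. I'll add press in small steps.

```bash
python3 -m handwheel '[[0,0,0,0.025,0,0,0],[0,0,0,0.025,0,0,0],[0,0,0,0.025,0,0,0],[0,0,0,0.025,0,0,0]]' |egrep 'pos|force'
python3 -m handwheel '[[0,0,0,0.025,0,0,0],[0,0,0,0.025,0,0,0],[0,0,0,0.025,0,0,0],[0,0,0,0.025,0,0,0]]' |egrep 'pos|force'
```

```text
position: [0.5921, -0.1781, 0.0484]
wrist_force: [-2.6, 1.2, 12.5]
grasp_force: 6.3
position: [0.5926, -0.1783, 0.0483]
wrist_force: [-4.1, 2.4, 19.1]
grasp_force: 9.7
```

```bash
python3 -m handwheel '[[0,-0.05,0,0,0,0,0],[0,-0.1,0,0,0,0,0],[0,-0.15,0,0,0,0,0],[0,-0.2,0,0,0,0,0],[0,-0.25,0,0,0,0,0]]' |egrep 'pos|force'
python3 go.py .58 -.1792 .055 -6; python3 snap.py w4
python3 - <<'E'
from tray import *
for n in("w3","w4"):
    M,im=load(n); S=cv2.cvtColor(im,cv2.COLOR_BGR2HSV)[...,1].astype(int)
    r=[]
    for d in (-.02,-.01,.01,.02):
        for x in np.arange(.67,.56,-.0005):
            u,v=proj(M,[x,-.178-(x-.592)*.105+d,.0475]); 
            if S[int(round(v)),int(round(u))]<60: r.append(round(x,4)); break
    print(n,"far end x",r)
E
```

```text
position: [0.5852, -0.178, 0.0483]
wrist_force: [4.5, 1.0, 11.3]
grasp_force: 5.6
4.75 [ 0.5852 -0.178   0.0483] yaw [ 0.995 -0.103  0.008] F [ 4.5  1.  11.3] -> [-0.126  0.043 -0.168  0.015 -0.077  0.018]
4.75 [ 0.58524071 -0.17800854  0.04833321] [-0.007 -0.026  0.054  0.    -0.03  -0.008]
w3 far end x [np.float64(0.649), np.float64(0.6505), np.float64(0.6525), np.float64(0.653)]
w4 far end x [np.float64(0.643), np.float64(0.644), np.float64(0.646), np.float64(0.647)]
```

The shim follows (6 mm). I'll add a little press and continue.

```bash
python3 -m handwheel '[[0,-0.05,0,0.02,0,0,0],[0,-0.1,0,0.02,0,0,0],[0,-0.15,0,0.02,0,0,0],[0,-0.2,0,0.02,0,0,0],[0,-0.25,0,0.02,0,0,0]]' |egrep 'pos|force'
python3 -m handwheel '[[0,-0.05,0,0,0,0,0],[0,-0.1,0,0,0,0,0],[0,-0.15,0,0,0,0,0],[0,-0.2,0,0,0,0,0],[0,-0.25,0,0,0,0,0]]' |egrep 'pos|force'
cat > far.py <<'E'
import sys
from tray import *
M,im=load(sys.argv[1]); S=cv2.cvtColor(im,cv2.COLOR_BGR2HSV)[...,1].astype(int)
r=[]
for d in (-.02,-.01,.01,.02):
    for x in np.arange(.665,.54,-.0005):
        u,v=proj(M,[x,-.178-(x-.592)*.105+d,.0475])
        if v>=0 and S[int(round(v)),int(round(u))]<60: r.append(float(round(x,4))); break
print("far end x",r)
E
python3 snap.py w5; python3 far.py w5
```

```text
position: [0.5764, -0.1773, 0.0483]
wrist_force: [4.3, -0.1, 16.4]
grasp_force: 7.7
position: [0.5665, -0.1763, 0.0483]
wrist_force: [4.1, -0.3, 16.0]
grasp_force: 7.9
5.6333 [ 0.56653468 -0.17634984  0.04830826] [-0.011 -0.025  0.055 -0.001 -0.032 -0.008]
far end x [0.6245, 0.6255, 0.6275, 0.6285]
```

```bash
python3 -m handwheel '[[0,-0.05,0,0,0,0,0],[0,-0.1,0,0,0,0,0],[0,-0.15,0,0,0,0,0],[0,-0.2,0,0,0,0,0],[0,-0.25,0,0,0,0,0]]' |egrep 'pos|force'
python3 -m handwheel '[[0,-0.05,0,0,0,0,0],[0,-0.1,0,0,0,0,0],[0,-0.15,0,0,0,0,0],[0,-0.2,0,0,0,0,0],[0,-0.25,0,0,0,0,0]]' |egrep 'pos|force'
python3 snap.py w6; python3 far.py w6; python3 go.py .55 -.1747 .055 -6
```

```text
position: [0.5566, -0.1754, 0.0483]
wrist_force: [4.7, -0.9, 16.6]
grasp_force: 8.2
position: [0.5468, -0.1744, 0.0483]
wrist_force: [5.5, -1.0, 16.5]
grasp_force: 8.4
6.5167 [ 0.54680851 -0.17439267  0.04830391] [-0.008 -0.024  0.054 -0.001 -0.028 -0.009]
far end x [0.6045, 0.6055, 0.6075, 0.6085]
6.5667 [ 0.5463 -0.1743  0.0483] yaw [ 0.995 -0.103  0.01 ] F [ 3.8 -0.7 18.5] -> [ 0.094 -0.    -0.168  0.021 -0.097  0.017]
```

The far end is now at x = 0.6065, so it has moved 44.5 mm and overhangs by about 32 mm. I'll lift off, look, and open the fingers on the way.

```bash
python3 -m handwheel '[[0,0,0,-0.3,0,0,0],[0,0,0,-0.9,0,0,0],[40,0,0,-1.8,0,0,0],[86,0,0,-2.7,0,0,0],[86,0,0,-3.7,0,-0.05,0]]' |egrep 'pos|force'
python3 -m handwheel '[[86,0,0,0,0,0,0],[86,0,0,0,0,0,0],[86,0,0,0,0,0,0]]' |egrep 'pos|force'
python3 snap.py w7; python3 go.py .5 -.17 .1 -6
```

```text
position: [0.5405, -0.1724, 0.1939]
wrist_force: [1.4, 0.1, 0.5]
grasp_force: 0.0
position: [0.5413, -0.1727, 0.1929]
wrist_force: [-0.1, 0.3, -0.5]
grasp_force: 0.0
7.2333 [ 0.54125692 -0.17265484  0.19289321] [-0.001  0.03   0.019 -0.     0.     0.001]
7.2833 [ 0.5408 -0.1725  0.192 ] yaw [ 0.995 -0.103 -0.007] F [ 1.   0.4 -0.6] -> [-1.003  0.043  2.307 -0.005  0.07   0.018]
```

View pics/w7.png

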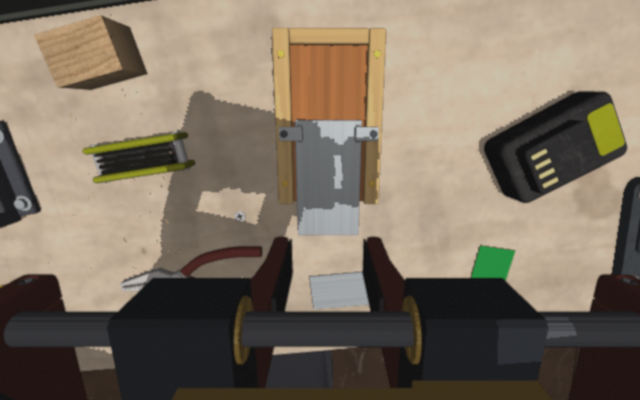

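The shim now sticks out: its near end is at row 235, columns 297–359, and the tray edge is at row ≈203. The pliers' handle is at (225,255), to the left. I'll measure the overhang corners.

Run:
```python
from tray import *
np.set_printoptions(precision=4,suppress=True)
M,im=load("w7"); S=cv2.cvtColor(im,cv2.COLOR_BGR2HSV)[...,1].astype(int)
m=(S<30); sub=np.zeros_like(m); sub[207:245,285:375]=m[207:245,285:375]; sub=biggest(sub,(328,220))
L,Rr,T,B=sides(sub); k=[cross(fit(L),fit(B)),cross(fit(Rr),fit(B))]
P=[onplane(M,p,.0475) for p in k]; print(k,P,"mid",(P[0]+P[1])/2,"w",np.linalg.norm(P[0]-P[1]),"yaw",np.degrees(np.arctan2(P[0][0]-P[1][0],P[0][1]-P[1][1]))*-1)
# edge: wood bottom of rails
for u in (283,288,366,371):
    q=[v for v in range(180,225) if S[v,u]>80]; print(u,max(q),onplane(M,(u,max(q)+.5),.054))
```

```text
[array([298.0725, 234.5   ], dtype=float32), array([358.5, 234.5], dtype=float32)] [array([ 0.5004, -0.1402,  0.0475]), array([ 0.4943, -0.1992,  0.0475])] mid [ 0.4973 -0.1697  0.0475] w 0.059343125842990965 yaw -5.847780791026729
283 203 [ 0.535  -0.1309  0.054 ]
288 203 [ 0.5345 -0.1355  0.054 ]
366 203 [ 0.5271 -0.2081  0.054 ]
371 203 [ 0.5266 -0.2128  0.054 ]
```

Near end middle is at (0.497, −0.170), width 59.3 mm, overhang 33.5 mm. I'll grip 16 mm from the near end, fingers in front of the tray, aligning first and then descending.

```bash
python3 go.py .5132 -.1714 .1 -6
python3 -m handwheel '[[86,-0.3,0,0.6,0,0.03,0.01],[86,-0.68,0.02,1.2,0,0.07,0.02],[86,-0.68,0.02,1.8,0,0.07,0.02],[86,-0.68,0.02,2.3,0,0.07,0.02],[86,-0.68,0.02,2.3,0,0.07,0.02]]' |egrep 'pos|force'
python3 -m handwheel '[[86,0,0,0,0,0,0],[86,0,0,0,0,0,0],[86,0,0,0,0,0,0]]' |egrep 'pos|force|open'
python3 go.py .5132 -.1714 .028 -6
```

```text
7.2833 [ 0.5408 -0.1725  0.192 ] yaw [ 0.995 -0.103 -0.007] F [ 1.   0.4 -0.6] -> [-0.671  0.044  2.305 -0.005  0.07   0.018]
position: [0.51, -0.1694, 0.0962]
wrist_force: [-0.5, 0.4, 0.1]
grasp_force: 0.0
position: [0.5149, -0.171, 0.102]
wrist_force: [0.3, -0.3, -0.4]
opening: 0.976
grasp_force: 0.0
7.95 [ 0.5149 -0.171   0.102 ] yaw [ 0.995 -0.105  0.003] F [ 0.3 -0.3 -0.4] -> [-4.80e-02  1.30e-02  1.85e+00  3.00e-03 -3.20e-02 -1.00e-03]
```

```bash
python3 -m handwheel '[[87,-0.04,0.01,0.4,0,0,0],[87,-0.04,0.01,0.8,0,0,0],[87,-0.04,0.01,1.2,0,0,0],[87,-0.04,0.01,1.6,0,0,0],[87,-0.04,0.01,1.85,0,0,0]]' |egrep 'pos|force'
python3 -m handwheel '[[87,0,0,0,0,0,0],[87,0,0,0,0,0,0],[87,0,0,0,0,0,0],[87,0,0,0,0,0,0]]' |egrep 'pos|force|open'
python3 go.py .5132 -.1714 .028 -6
```

```text
position: [0.5131, -0.1711, 0.027]
wrist_force: [-0.4, 0.6, 0.9]
grasp_force: 0.0
position: [0.5135, -0.1713, 0.0283]
wrist_force: [-0.5, 0.1, 0.4]
opening: 0.995
grasp_force: 0.0
8.7 [ 0.5135 -0.1713  0.0283] yaw [ 0.994 -0.105  0.004] F [-0.5  0.1  0.4] -> [-0.007  0.003  0.007  0.004 -0.037 -0.002]
```

Position is right. Close the fingers.

```bash
python3 -m handwheel '[[50,0,0,0,0,0,0],[50,0,0,0,0,0,0],[50,0,0,0,0,0,0],[50,0,0,0,0,0,0],[50,0,0,0,0,0,0]]' |egrep 'pos|force|open'
python3 -m handwheel '[[50,0,0,0,0,0,0],[50,0,0,0,0,0,0],[50,0,0,0,0,0,0],[50,0,0,0,0,0,0],[50,0,0,0,0,0,0]]' |egrep 'pos|force|open'
```

```text
position: [0.5127, -0.171, 0.0274]
wrist_force: [-0.9, 0.0, 1.6]
opening: 0.676
grasp_force: 30.0
position: [0.5127, -0.171, 0.0274]
wrist_force: [-0.5, -0.0, 3.9]
opening: 0.675
grasp_force: 30.0
```

Gripped: opening 59.4 mm, 30 N. Now draw it forward 36 mm, clear of the clips.

```bash
python3 -m handwheel '[[50,-0.06,0,-0.01,0,0,0],[50,-0.13,0,-0.01,0,0,0],[50,-0.2,0,-0.01,0,0,0],[50,-0.3,0,-0.01,0,0,0],[50,-0.4,0,-0.01,0,0,0]]' |egrep 'pos|force|open'
python3 -m handwheel '[[50,-0.1,0,0,0,0,0],[50,-0.2,0,0,0,0,0],[50,-0.3,0,0,0,0,0],[50,-0.4,0,0,0,0,0],[50,-0.5,0,0,0,0,0]]' |egrep 'pos|force|open'
python3 -m handwheel '[[50,0,0,-0.05,0,0,0],[50,0,0,-0.1,0,0,0],[50,0,0,-0.15,0,0,0],[50,0,0,-0.2,0,0,0],[50,0,0,-0.25,0,0,0]]' |egrep 'pos|force|open'
python3 snap.py w8
```

```text
position: [0.4964, -0.1694, 0.0275]
wrist_force: [1.6, -0.1, -0.8]
opening: 0.675
grasp_force: 30.0
position: [0.4763, -0.1672, 0.0275]
wrist_force: [0.2, 0.7, -1.0]
opening: 0.678
grasp_force: 30.0
position: [0.4771, -0.1673, 0.0378]
wrist_force: [0.6, 0.8, -1.5]
opening: 0.674
grasp_force: 30.0
10.7833 [ 0.47712711 -0.16732702  0.03783419] [-0.002 -0.046 -0.004  0.     0.05  -0.001]
```

View pics/w8.png

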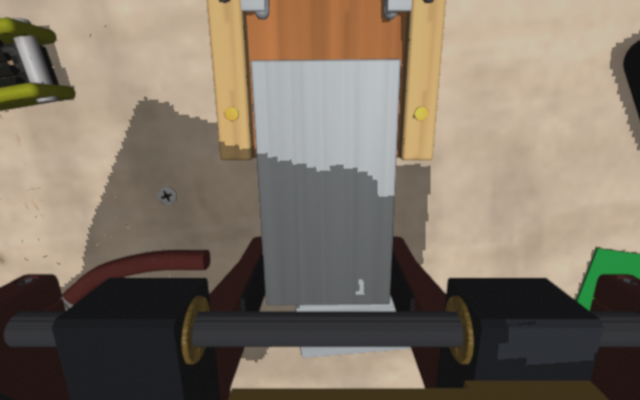

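The shim is held level and clear: far end at row 60, clips behind it at row ~8. I'll lift and traverse toward the foot, stopping to its right, to view it beside the shim.

```bash
python3 -m handwheel '[[50,0,0,-0.5,0,0,0],[50,0,0,-1.3,0,0,0],[50,0,0,-2.2,0,0,0],[50,0,0,-3.1,0,0,0],[50,0,0,-3.8,0,0,0]]' |egrep 'pos|force|open'
python3 -m handwheel '[[50,0.05,-0.4,-0.2,0,0,0],[50,0.1,-0.9,-0.3,0,0,0],[50,0.2,-1.5,-0.3,0,0,0],[50,0.3,-2.1,-0.3,0,0,0],[50,0.4,-2.8,-0.3,0,0,0]]' |egrep 'pos|force|open'
python3 -m handwheel '[[50,0.1,-0.7,0,0,0,-0.3],[50,0.2,-1.4,0,0,0,-0.6],[50,0.25,-2,0,0,0,-0.9],[50,0.3,-2.5,0,0,0,-1.2],[50,0.3,-2.7,0,0,0,-1.5]]' |egrep 'pos|force|open'
python3 -m handwheel '[[50,0,0,0,0,0,0],[50,0,0,0,0,0,0],[50,0,0,0,0,0,0],[50,0,0,0,0,0,0],[50,0,0,0,0,0,0]]' |egrep 'pos|force|open'
python3 snap.py w9
```

```text
position: [0.477, -0.1673, 0.1922]
wrist_force: [0.3, -0.6, -1.4]
opening: 0.675
grasp_force: 30.0
position: [0.5043, -0.0569, 0.2019]
wrist_force: [-0.2, 0.2, -1.3]
opening: 0.674
grasp_force: 30.0
position: [0.5278, 0.0508, 0.2017]
wrist_force: [0.6, 0.1, -1.3]
opening: 0.683
grasp_force: 30.0
position: [0.5273, 0.0476, 0.2016]
wrist_force: [-0.6, -0.3, -1.3]
opening: 0.672
grasp_force: 30.0
12.5 [0.52727099 0.04762931 0.20161423] [ 0.005 -0.    -0.003  0.    -0.     0.001]
```

View pics/w9.png

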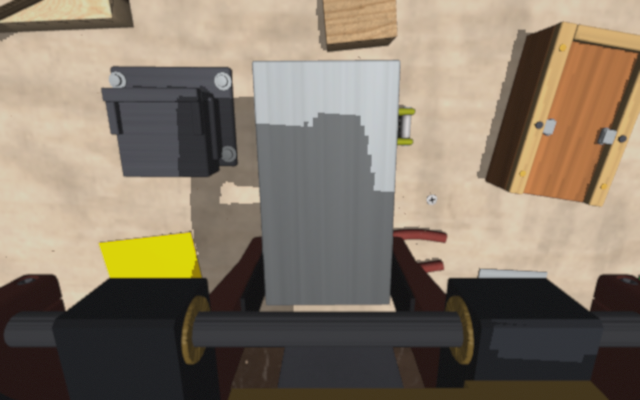

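The foot is at columns 103–237, rows 67–178, clear of the held shim: near pad edge at row ≈177, stop at rows 88–100, bolts at (118,80), (222,80) and (229,154). I'll take a second wrist view, then print profiles.

```bash
python3 -m handwheel '[[50,-0.2,0,0.3,0,0,0],[50,-0.5,0,0.6,0,0,0],[50,-0.75,0,0.8,0,0,0],[50,-0.75,0,0.8,0,0,0],[50,-0.75,0,0.8,0,0,0]]' |egrep 'pos'
python3 -m handwheel '[[50,0,0,0,0,0,0],[50,0,0,0,0,0,0],[50,0,0,0,0,0,0]]' |egrep 'pos'
python3 snap.py w10
python3 - <<'E'
from tray import *
np.set_printoptions(precision=4,suppress=True,linewidth=250)
for n in("w9","w10"):
    M,im=load(n); g=cv2.cvtColor(im,cv2.COLOR_BGR2GRAY); print(n,"foot approx",proj(M,[.58,.2,.045]))
    a=proj(M,[.63,.2,.03]).astype(int); b=proj(M,[.545,.2,.045]).astype(int)
    for x in(a[0]-25,a[0]+5): print("col",x,a[1]-25,g[max(a[1]-25,0):b[1]+12,x].tolist())
    for f in(.15,.35,.6,.9):
        v=int(a[1]+f*(b[1]-a[1])); print("row",v,a[0]-80,g[v,a[0]-80:a[0]+90].tolist())
E
```

```text
position: [0.4973, 0.0467, 0.1695]
position: [0.4986, 0.047, 0.1702]
13.2167 [0.49859127 0.04704696 0.17020424] [ 0.001  0.001  0.007 -0.001 -0.003  0.001]
w9 foot approx [165.7949 125.8963]
col 144 45 [190, 192, 194, 195, 196, 196, 195, 195, 196, 196, 198, 199, 198, 196, 193, 190, 189, 190, 191, 187, 168, 129, 88, 78, 80, 80, 80, 81, 81, 79, 79, 79, 80, 81, 81, 82, 82, 83, 82, 81, 78, 69, 60, 68, 76, 79, 80, 81, 81, 82, 83, 83, 82, 82, 80, 74, 64, 69, 79, 80, 82, 81, 81, 81, 81, 82, 82, 81, 81, 79, 80, 81, 82, 82, 81, 80, 79, 79, 79, 80, 80, 81, 82, 83, 82, 82, 81, 80, 79, 78, 80, 81, 82, 81, 81, 81, 81, 81, 81, 81, 82, 81, 81, 81, 79, 79, 80, 81, 82, 81, 80, 80, 80, 80, 80, 79, 79, 80, 82, 82, 83, 84, 83, 82, 81, 81, 80, 80, 81, 80]
col 174 45 [192, 193, 194, 196, 196, 196, 195, 195, 194, 193, 194, 196, 197, 198, 198, 197, 195, 195, 194, 193, 183, 148, 96, 79, 82, 84, 84, 84, 83, 82, 81, 81, 82, 82, 83, 84, 84, 85, 84, 84, 80, 70, 58, 63, 74, 79, 79, 81, 81, 82, 82, 82, 83, 81, 80, 72, 63, 69, 80, 82, 82, 82, 82, 80, 79, 81, 82, 82, 81, 80, 80, 81, 82, 82, 82, 81, 80, 79, 80, 80, 8
[... 6678 characters left out ...]
 180, 180, 181, 182, 183, 184, 185, 185, 185, 185, 184, 184, 184, 183, 182, 180, 178, 176, 167, 139, 96, 78, 78, 78, 78, 78, 78, 78, 78, 78, 77, 78, 78, 78, 77, 78, 78, 79, 78, 79, 79, 78, 78, 78, 79, 79, 79, 79, 78, 79, 79, 79, 79, 78, 78, 78, 79, 78, 79, 79, 80, 79, 80, 79, 79, 79, 80, 80, 79, 79, 79, 79, 80, 80, 79, 80, 80, 80, 80, 80, 80, 79, 80, 80, 80, 80, 80, 80, 80, 80, 80, 81, 80, 78, 69, 54, 49, 48, 49, 49, 48, 49, 49, 49, 49, 50, 49, 49, 48, 49, 49, 49, 49, 49, 49, 49, 47, 44, 39, 32, 29, 27, 27, 26, 26, 34, 43, 49, 51, 50, 44, 38, 29, 27, 26, 27, 41, 70, 96, 107, 109, 110, 111, 112, 113, 109, 98, 87, 89, 102, 107, 100, 78, 57, 79, 108, 115, 115, 115, 115, 114, 114, 114, 114, 115]
```

Structure is clear in the profiles: the stop face is a dark line (w9 row ≈101, w10 row ≈62), and the lip and pad edges show at known columns. I'll extract these subpixel in both views and cross-check heights.

```bash
cat > foot.py <<'E'
from tray import *
np.set_printoptions(precision=4,suppress=True,linewidth=200)
def crossing(a,i,th,step):  # subpixel index where a crosses th going from i by step
    while (a[i+step]-th)*(a[i]-th)>0: i+=step
    return i+step*(th-a[i])/(a[i+step]-a[i])
out={}
for n,rows,cols,stop0 in(("w9",dict(lip=125,pad=153),(130,170),101),("w10",dict(lip=92,pad=124),(105,150),62)):
    M,im=load(n); g=cv2.cvtColor(im,cv2.COLOR_BGR2GRAY).astype(float)
    sb,st,ne=[],[],[]
    for u in range(*cols):
        c=g[:,u]; k=stop0-4+int(np.argmin(c[stop0-4:stop0+5]))
        th=(c[k]+79)/2; sb.append((u,crossing(c,k,th,1))); st.append((u,crossing(c,k,th,-1)))
        i=k+20; 
        while c[i]<105 and i<260: i+=1
        ne.append((u,crossing(c,i-4,110,1)))
    um=np.mean(cols); D={}
    for nm,pts,z in(("stop_bottom",sb,.045),("stop_top",st,.056),("near",ne,.045)):
        l=fit(pts); P=[]
        for u in(cols[0]-15,cols[1]+20):
            v=l[3]+(u-l[2])*l[1]/l[0]; P.append(onplane(M,(u,v),z))
        d=P[0]-P[1]; print(n,nm,P[0][:2],P[1][:2],"yaw",np.degrees(np.arctan2(-d[0],d[1])), "resid",np.std([p[1]-(l[3]+(p[0]-l[2])*l[1]/l[0]) for p in pts]))
E
python3 foot.py
python3 - <<'E'
from tray import *
np.set_printoptions(precision=4,suppress=True)
Q={"w9":[("lipL_in",(121.6,125),.045),("lipL_out",(108.8,125),.053),("padL",(119.3,153),.045),("padR",(206,153),.045)],
"w10":[("lipL_in",(94.5,92),.045),("lipL_in2",(89.7,65),.045),("lipL_out",(79.9,92),.053),("lipL_out2",(74.8,65),.053),("lipR_in",(174.5,92),.053),("lipR_in2",(171.5,65),.053),("lipR_out",(184.2,92),.053),("lipR_out2",(181,65),.053),("padL",(92.6,124),.045),("padR",(191.5,124),.045)]}
for n in Q:
    M,_=load(n)
    for nm,p,z in Q[n]: print(n,nm,onplane(M,p,z)[:2])
E
```

```text
w9 stop_bottom [0.5987 0.2446] [0.6022 0.1763] yaw 2.9494356186387067 resid 0.04421284754106555
w9 stop_top [0.6005 0.2377] [0.6039 0.1719] yaw 2.9472323269396163 resid 0.03996544442635968
w9 near [0.5303 0.2527] [0.5333 0.1804] yaw 2.4188765129442475 resid 0.09405555560063068
w10 stop_bottom [0.5996 0.2415] [0.6022 0.1778] yaw 2.297850329614282 resid 0.13847921407557415
w10 stop_top [0.6003 0.234 ] [0.6032 0.1728] yaw 2.726160058767502 resid 0.04846510119818805
w10 near [0.5297 0.251 ] [0.533  0.1829] yaw 2.7716424619470503 resid 0.07050634184296334
w9 lipL_in [0.5787 0.2409]
w9 lipL_out [0.5787 0.2477]
w9 padL [0.5525 0.246 ]
w9 padR [0.5567 0.1639]
w10 lipL_in [0.5774 0.2409]
w10 lipL_in2 [0.5979 0.242 ]
w10 lipL_out [0.5767 0.2472]
w10 lipL_out2 [0.5966 0.2482]
w10 lipR_in [0.5806 0.1723]
w10 lipR_in2 [0.6005 0.1732]
w10 lipR_out [0.581  0.1646]
w10 lipR_out2 [0.6009 0.1658]
w10 padL [0.5517 0.2459]
w10 padR [0.5561 0.1633]
```

Foot measurements from both views agree: pad at z 0.045, stop-to-near-edge 70 mm, lips 68 mm apart, seat point ≈ (0.601, 0.2074), yaw ≈ 2.8°. Next I'll check how the shim sits in the hand.

```bash
python3 - <<'E'
from tray import *
np.set_printoptions(precision=4,suppress=True)
for n in("w9","w10"):
    M,s=pickle.load(open(f"pics/{n}.pkl","rb")); im=cv2.imread(f"pics/{n}.png")
    S=cv2.cvtColor(im,cv2.COLOR_BGR2HSV)[...,1].astype(int); S[260:]=255; m=biggest(S<30,(328,90))
    L,Rr,T,B=sides(m); l,r,t=fit(L),fit(Rr),fit(T); k=[cross(l,t),cross(r,t)]
    r0=R.from_quat(s["eef_rot"]); 
    for z in(.0206,):
        P=[]
        for p in k:
            c,d=ray(M,p); c=r0.inv().apply(c-s["position"]); d=r0.inv().apply(d); P.append(c+d*(-z-c[2])/d[2])
        print(n,k,P,"w",np.linalg.norm(P[0]-P[1]))
    def wid(v): return (r[2]+(v-r[3])*r[0]/r[1])-(l[2]+(v-l[3])*l[0]/l[1])
    for v in(60,150,240): 
        K,Rm,t_=M; # depth from width along row v
        print(v,"cam depth",K[0,0]*.06/wid(v), "z at tool:", (r0.inv().apply(Rm.T@(np.linalg.solve(K,[328,v,1])*K[0,0]*.06/wid(v)-t_)-s["position"])))
E
python3 go.py .4970 .2024 .17 2.8
```

```text
w9 [array([251.0614,  61.0469], dtype=float32), array([400.4298,  58.8593], dtype=float32)] [array([ 0.0929, -0.0296, -0.0206]), array([ 0.0937,  0.0289, -0.0206])] w 0.05844951793743202
60 cam depth 0.13396423376421487 z at tool: [ 0.0938  0.0006 -0.0169]
150 cam depth 0.14319810196214727 z at tool: [ 0.0579  0.0006 -0.0174]
240 cam depth 0.15379909430762162 z at tool: [ 0.0167  0.0007 -0.018 ]
w10 [array([251.0733,  61.0041], dtype=float32), array([402.2427,  59.0023], dtype=float32)] [array([ 0.0928, -0.0295, -0.0206]), array([ 0.0936,  0.0296, -0.0206])] w 0.059142402374688575
60 cam depth 0.13237780508259647 z at tool: [ 0.0935  0.0006 -0.0185]
150 cam depth 0.14269394133689867 z at tool: [ 0.0579  0.0006 -0.0179]
240 cam depth 0.15475384830530117 z at tool: [ 0.0163  0.0007 -0.0171]
13.2667 [0.4984 0.0471 0.1701] yaw [0.999 0.052 0.003] F [ 0.3  0.5 -0.9] -> [ 1.69e-01 -3.88e+00  1.00e-03  3.00e-03 -3.20e-02  3.10e-02]
```

The shim is level in hand, centred, with its far end 93.5 mm ahead of the TCP. I'll move to 10 mm short of the stop, above the pad, and descend.

```bash
python3 -m handwheel '[[50,0.05,-0.6,0,0,-0.01,0],[50,0.1,-1.4,0,0,-0.03,0.03],[50,0.15,-2.4,0,0,-0.03,0.03],[50,0.18,-3.3,0,0,-0.03,0.03],[50,0.18,-3.88,0,0,-0.03,0.03]]' |egrep 'pos|force'
python3 -m handwheel '[[50,0,0,0.2,0,0,0],[50,0,0,0.7,0,0,0],[50,0,0,1.3,0,0,0],[50,0,0,1.8,0,0,0],[50,0,0,2.1,0,0,0]]' |egrep 'pos|force'
python3 -m handwheel '[[50,0,0,0.2,0,0,0],[50,0,0,0.4,0,0,0],[50,0,0,0.4,0,0,0],[50,0,0,0.4,0,0,0],[50,0,0,0.4,0,0,0]]' |egrep 'pos|force|open'
python3 snap.py w11; python3 go.py .4976 .2023 .0275 2.8
```

```text
position: [0.4972, 0.2054, 0.1699]
wrist_force: [0.4, 0.3, -1.0]
grasp_force: 30.0
position: [0.4956, 0.2016, 0.0835]
wrist_force: [-0.6, -0.0, -1.9]
grasp_force: 30.0
position: [0.4972, 0.2025, 0.0703]
wrist_force: [0.3, -1.2, -2.0]
opening: 0.677
grasp_force: 30.0
14.5167 [0.4972028  0.20253233 0.07027499] [ 0.002 -0.006  0.     0.001 -0.001 -0.   ]
14.5667 [0.4972 0.2026 0.0704] yaw [0.999 0.049 0.001] F [ 0.1 -0.4 -1.1] -> [ 8.000e-03  8.000e-03  1.072e+00 -2.000e-03 -5.000e-03  1.000e-03]
```

```bash
python3 -m handwheel '[[50,0,0,0.3,0,0,0],[50,0.01,0.01,0.6,0,0,0],[50,0.01,0.01,0.85,0,0,0],[50,0.01,0.01,0.95,0,0,0],[50,0.01,0.01,0.95,0,0,0]]' |egrep 'pos|force'
python3 -m handwheel '[[50,0,0,0.02,0,0,0],[50,0,0,0.04,0,0,0],[50,0,0,0.06,0,0,0],[50,0,0,0.08,0,0,0],[50,0,0,0.08,0,0,0]]' |egrep 'pos|force'
python3 -m handwheel '[[50,0,0,0.01,0,0,0],[50,0,0,0.02,0,0,0],[50,0,0,0.03,0,0,0],[50,0,0,0.03,0,0,0],[50,0,0,0.03,0,0,0]]' |egrep 'pos|force'
```

```text
position: [0.4958, 0.2016, 0.0298]
wrist_force: [0.2, -0.2, -1.4]
grasp_force: 30.0
position: [0.4971, 0.2021, 0.0285]
wrist_force: [0.2, 0.8, -0.6]
grasp_force: 30.0
position: [0.4971, 0.2021, 0.0274]
wrist_force: [-0.4, 0.5, 3.1]
grasp_force: 30.0
```

It's resting on the pad at exactly the expected height. Now I'll push back slowly towards the stop.

```bash
python3 -m handwheel '[[50,0.04,0,0,0,0,0],[50,0.08,0,0,0,0,0],[50,0.12,0,0,0,0,0],[50,0.16,0,0,0,0,0],[50,0.19,0,0,0,0,0]]' |egrep 'pos|force'
python3 -m handwheel '[[50,0.01,0,0,0,0,0],[50,0.02,0,0,0,0,0],[50,0.03,0,0,0,0,0],[50,0.03,0,0,0,0,0]]' |egrep 'pos|force'
```

```text
position: [0.5047, 0.2024, 0.0272]
wrist_force: [-2.5, -0.5, 5.4]
grasp_force: 30.0
position: [0.5057, 0.2024, 0.0272]
wrist_force: [-1.7, -0.7, 4.1]
grasp_force: 30.0
```

```bash
python3 -m handwheel '[[50,0.01,0,0,0,0,0],[50,0.02,0,0,0,0,0],[50,0.02,0,0,0,0,0]]' |egrep 'pos|force'
```

```text
position: [0.5065, 0.2025, 0.0272]
wrist_force: [-2.5, -0.6, 5.0]
grasp_force: 30.0
```

```bash
for i in 1; do python3 -m handwheel '[[50,0.015,0,0,0,0,0],[50,0.03,0,0,0,0,0],[50,0.03,0,0,0,0,0]]' |egrep 'pos|wrist'; done
python3 -m handwheel '[[50,0.015,0,0,0,0,0],[50,0.03,0,0,0,0,0],[50,0.03,0,0,0,0,0]]' |egrep 'pos|wrist'
```

```text
position: [0.5073, 0.2025, 0.0271]
wrist_force: [-4.0, -0.0, 6.4]
position: [0.5075, 0.2025, 0.0269]
wrist_force: [-5.5, 1.3, 7.2]
```

```bash
python3 -m handwheel '[[50,0.015,0,0,0,0,0],[50,0.03,0,0,0,0,0],[50,0.03,0,0,0,0,0],[50,0.03,0,0,0,0,0]]' |egrep 'pos|wrist|open'
python3 -m handwheel '[[50,0.015,0,0,0,0,0],[50,0.03,0,0,0,0,0],[50,0.03,0,0,0,0,0],[50,0.03,0,0,0,0,0]]' |egrep 'pos|wrist|open'; python3 snap.py w12
python3 - <<'E'
from tray import *
np.set_printoptions(linewidth=220)
M,im=load("w12"); hsv=cv2.cvtColor(im,cv2.COLOR_BGR2HSV)
for d in(-.02,0,.02):
    r=[]
    for x in np.arange(.590,.612,.001):
        u,v=proj(M,[x,.2074+d+(x-.601)*.05,.048]); r.append((int(v),hsv[int(round(v)),int(round(u)),2].item()) if v>=0 else None)
    print(d,r)
E
```

```text
position: [0.5078, 0.2025, 0.0268]
wrist_force: [-7.3, 2.0, 8.3]
opening: 0.672
position: [0.5081, 0.2025, 0.0266]
wrist_force: [-11.4, 2.1, 8.4]
opening: 0.673
17.9833 [0.50814107 0.20247286 0.02656909] [-0.001  0.001 -0.002  0.001 -0.     0.   ]
-0.02 [(93, 210), (90, 210), (87, 210), (85, 210), (82, 210), (79, 210), (77, 211), (74, 212), (71, 212), (68, 212), (66, 212), (63, 206), (60, 146), (57, 39), (55, 77), (52, 90), (49, 91), (46, 91), (43, 93), (40, 91), (37, 91), (35, 89), (32, 88)]
0 [(90, 119), (87, 120), (85, 120), (82, 120), (79, 120), (77, 169), (74, 194), (71, 198), (68, 202), (66, 203), (63, 196), (60, 131), (57, 38), (55, 76), (52, 90), (49, 91), (46, 91), (43, 93), (40, 93), (37, 92), (35, 90), (32, 89), (29, 88)]
0.02 [(87, 197), (85, 196), (82, 196), (79, 196), (77, 197), (74, 198), (71, 198), (68, 199), (66, 198), (63, 189), (60, 127), (57, 35), (55, 73), (52, 90), (49, 90), (46, 91), (43, 91), (40, 91), (37, 91), (35, 90), (32, 90), (29, 88), (26, 86)]
```

The shim has stalled against the stop: 11 N, with the far end level with the stop face across its whole width. Release, then back off.

```bash
python3 -m handwheel '[[64,0,0,0,0,0,0],[75,0,0,0,0,0,0],[86,0,0,0,0,0,0],[86,0,0,0,0,0,0],[86,0,0,0,0,0,0]]' |egrep 'pos|wrist|open'
python3 -m handwheel '[[86,-0.2,0,0,0,0,0],[86,-0.6,0,0,0,0,0],[86,-1.1,0,0,0,0,0],[60,-1.3,0,0,0,0,0],[0,-1.3,0,0,0,0,0]]' |egrep 'pos|wrist|open'
python3 -m handwheel '[[0,0,0,0,0,0,0],[0,0,0,0,0,0,0],[0,0,0,0,0,0,0],[0,0,0,0,0,0,0],[0,0,0,0,0,0,0]]' |egrep 'pos|wrist|open'
python3 snap.py w13; python3 go.py .4764 .2011 .038 2.8
python3 - <<'E'
from tray import *
np.set_printoptions(precision=4,suppress=True)
M,im=load("w13"); S=cv2.cvtColor(im,cv2.COLOR_BGR2HSV)[...,1].astype(int); V=cv2.cvtColor(im,cv2.COLOR_BGR2HSV)[...,2]
for x in(.52,.56): # side edges
    row=[]
    for y in np.arange(.16,.25,.001):
        u,v=proj(M,[x,y,.048]); row.append((round(float(y),3),int(S[int(round(v)),int(round(u))]),int(V[int(round(v)),int(round(u))])) if 0<=v<400 and 0<=u<640 else None)
    print(x,[r for r in row if r and (r[0]<.185 or r[0]>.225)])
print(proj(M,[.601,.2074,.048]),proj(M,[.4911,.202,.048]))
E
```

```text
position: [0.5116, 0.2026, 0.027]
wrist_force: [-0.3, 0.0, 0.8]
opening: 0.968
position: [0.4568, 0.1996, 0.0269]
wrist_force: [0.6, 0.5, 0.3]
opening: 0.865
position: [0.4599, 0.2002, 0.0271]
wrist_force: [-0.4, 0.3, -0.5]
opening: 0.49
19.2833 [0.45993496 0.20022435 0.02714107] [ 0.003  0.002  0.005  0.    -0.    -0.001]
19.3333 [0.4597 0.2002 0.0271] yaw [ 0.999  0.049 -0.001] F [ 0.4 -0.2 -0. ] -> [ 0.417 -0.003 -0.273  0.002  0.008 -0.   ]
0.52 [(0.16, 53, 212), (0.161, 54, 213), (0.162, 53, 212), (0.163, 54, 212), (0.164, 53, 211), (0.165, 53, 210), (0.166, 54, 209), (0.167, 54, 207), (0.168, 54, 203), (0.169, 53, 202), (0.17, 54, 202), (0.171, 56, 202), (0.172, 55, 200), (0.173, 27, 172), (0.174, 9, 175), (0.175, 10, 181), (0.176, 8, 182), (0.177, 8, 183), (0.178, 9, 180), (0.179, 9, 178), (0.18, 10, 178), (0.181, 9, 179), (0.182, 9, 180), (0.183, 10, 183), (0.184, 8, 184), (0.226, 8, 102), (0.227, 10, 104), (0.228, 10, 104), (0.229, 7, 105), (0.23, 7, 103), (0.231, 5, 103), (0.232, 3, 94), (0.233, 52, 108), (0.234, 55, 116), (0.235, 57, 116), (0.236, 55, 116), (0.237, 54, 117
[... 399 characters left out ...]
 18, 87), (0.171, 17, 88), (0.172, 17, 88), (0.173, 17, 88), (0.174, 20, 88), (0.175, 13, 114), (0.176, 10, 171), (0.177, 7, 180), (0.178, 7, 181), (0.179, 10, 184), (0.18, 9, 180), (0.181, 9, 179), (0.182, 9, 180), (0.183, 8, 181), (0.184, 8, 181), (0.226, 9, 174), (0.227, 9, 174), (0.228, 10, 174), (0.229, 10, 176), (0.23, 10, 179), (0.231, 7, 179), (0.232, 10, 179), (0.233, 10, 178), (0.234, 9, 149), (0.235, 17, 74), (0.236, 21, 85), (0.237, 18, 85), (0.238, 18, 85), (0.239, 18, 85), (0.24, 21, 85), (0.241, 21, 85), (0.242, 18, 85), (0.243, 18, 85), (0.244, 18, 85), (0.245, 15, 83), (0.246, 21, 73), (0.247, 20, 77), (0.248, 23, 87), (0.249, 18, 86)]
[325.7287 -87.5896] [325.862  211.8555]
```

The shim lies centred and parallel (y 0.173–0.2325 at x = 0.52). One gentle nudge on its near end with closed fingers will make sure it is touching.

```bash
python3 -m handwheel '[[0,0,0,-0.1,0,0,0],[0,0,0,-0.28,0,0,0],[0,0.1,0,-0.28,0,0,0],[0,0.25,0,-0.28,0,0,0],[0,0.3,0,-0.28,0,0,0]]' |egrep 'pos|wrist|open'
python3 -m handwheel '[[0,0.05,0,0,0,0,0],[0,0.1,0,0,0,0,0],[0,0.13,0,0,0,0,0],[0,0.15,0,0,0,0,0],[0,0.15,0,0,0,0,0]]' |egrep 'pos|wrist|open'
python3 -m handwheel '[[0,0.03,0,0,0,0,0],[0,0.06,0,0,0,0,0],[0,0.06,0,0,0,0,0],[0,0.06,0,0,0,0,0]]' |egrep 'pos|wrist|open'
```

```text
position: [0.4729, 0.2011, 0.0388]
wrist_force: [0.7, 0.7, -0.2]
opening: 0.06
position: [0.4774, 0.201, 0.0382]
wrist_force: [-0.2, -0.2, -0.4]
opening: 0.009
position: [0.4797, 0.2012, 0.0383]
wrist_force: [-0.0, 0.3, 0.5]
opening: 0.004
```

```bash
python3 -m handwheel '[[0,0.015,0,0,0,0,0],[0,0.03,0,0,0,0,0],[0,0.03,0,0,0,0,0]]' |egrep 'pos|wrist'
python3 -m handwheel '[[0,0.015,0,0,0,0,0],[0,0.03,0,0,0,0,0],[0,0.03,0,0,0,0,0]]' |egrep 'pos|wrist'
python3 -m handwheel '[[0,0.015,0,0,0,0,0],[0,0.03,0,0,0,0,0],[0,0.03,0,0,0,0,0]]' |egrep 'pos|wrist'
```

```text
position: [0.4799, 0.201, 0.0381]
wrist_force: [-3.5, 0.4, 2.0]
position: [0.48, 0.2009, 0.0379]
wrist_force: [-7.7, 1.3, 3.1]
position: [0.4801, 0.2007, 0.0376]
wrist_force: [-9.7, 2.0, 3.5]
```

It's rigid at 10 N, where free sliding needs only about 0.5 N, so the shim is against the stop. I'll back off, rise clear and take a last look.

```bash
python3 -m handwheel '[[0,-0.3,0,0,0,0,0],[0,-0.8,0,0,0,0,0],[0,-1,0,-0.5,0,0,0],[0,-1,0,-1.4,0,0,0],[0,-1,0,-2.4,0,0,0]]' |egrep 'pos|wrist'
python3 -m handwheel '[[0,0.5,0,-1,0,0,0],[0,1.2,0,-1.6,0,0,0],[0,2,0,-1.6,0,0,0],[0,2.3,0,-1.6,0,0,0],[0,2.3,0,-1.6,0,0,0]]' |egrep 'pos|wrist'
python3 -m handwheel '[[0,0,0,0,0,0,0],[0,0,0,0,0,0,0],[0,0,0,0,0,0,0],[0,0,0,0,0,0,0],[0,0,0,0,0,0,0]]' |egrep 't:|pos|wrist'
python3 snap.py w14
python3 - <<'E'
from h import *
a=cv2.imread("pics/w14.png"); s=manip.camera("scene")
c=cv2.resize(s[230:310,185:285],(400,320),interpolation=cv2.INTER_CUBIC)
M=model("wrist"); u,v=proj(M,[.565,.205,.048]).astype(int); x=max(u-80,0); y=max(v-100,0)
w=cv2.resize(a[y:y+200,x:x+160],(400,500),interpolation=cv2.INTER_CUBIC)
o=np.zeros((500,800,3),np.uint8); o[:,:400]=w; o[:320,400:]=c; cv2.imwrite("pics/fin.png",o); print(x,y)
E
```

```text
position: [0.4416, 0.1988, 0.1341]
wrist_force: [0.8, 1.4, 0.7]
position: [0.5388, 0.2043, 0.1995]
wrist_force: [0.5, -0.0, 0.1]
t: 22.5
position: [0.5347, 0.2039, 0.1981]
eef_rot: [1.0, 0.025, -0.001, 0.0]
wrist_force: [-0.8, -0.2, -1.0]
22.5 [0.53471687 0.20394741 0.19807366] [-0.002  0.003 -0.007  0.002  0.002  0.   ]
247 59
```

View pics/fin.png

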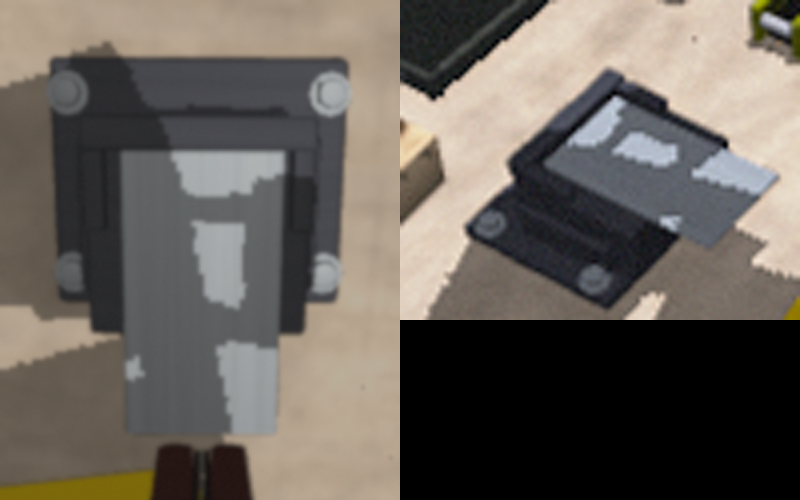

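The shim lies flat between the lips, with its far end (crop row 150) against the stop and square to it. Its near end hangs over the pad. The robot is clear, so I'll hand in.

```bash
python3 -c "from station import manip; print(manip.sign_off())"
```

```text
the job is handed in; nothing more can be done
None
```

The shim lies flat on the foot's pad between the lips, touching the stop; I handed the job in at about 22.5 s, with the robot clear and no force reading above 20 N apart from the gripper's fixed 30 N grip.

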